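# Shim the rocking cell tester

### The arm

A 6-joint arm with a two-finger parallel gripper is mounted at the origin on the work surface. World frame = base frame: x ahead of the robot, y to its left, z up, the work surface at z = 0. Lengths are in m, angles in rad, forces in N, time in s.
With the tool pointing down it reaches from about 0.35 to 0.975 m from the base axis. Payload 4.9 kg.
Tool frame: the origin (TCP) lies at the very end of the fingers, on their centre line; the grasp point (between the pads) lies 19 mm behind it; z points along the fingers, y is the line along which they close (so a half turn about z gives the same grasp; the last joint's range is limited). The gripper opens to 85 mm and grips with 20 to 120 N. Pads are 22 mm wide; open, the fingers measure 114 mm over their backs; the gripper's body (76 mm by 85 mm) begins 54 mm behind the grasp point. The pads swing forward as they close: fully open they stand 13 mm farther back than shut.
Start: joints at [1.177, 0.053, 1.613, -0, 1.476, -0.119], TCP at [0.17, 0.602, 0.231] pointing down, gripper open.
Joint ranges: [-3.01, 3.01], [-1.01, 2.22], [0.06, 2.58], [-1.02, 4.17], [0.09, 2.62], [-3.14, 3.14]. Speed limits (rad/s): [2.57, 2.57, 3.14, 3.14, 3.14, 3.14].

### API

Orientations are given as a rotation vector (axis times angle).
In Python, from station import ctrl gives the robot as it stands.
- The arm moves only by the tool jog_arm, never from a script. Its argument "plan" is a list of rows, each a list of 7 numbers: the shift along the tool's x, y, z in units of 0.02 m (1.0 is 0.02 m), then the turn, a rotation vector about the tool's x, y, z in units of 45 degrees (1.0 is 45 degrees), then the opening, from -1 (shut) to 1 (fully open). A call has 1 to 8 rows; each row shifts and turns the commanded pose from where the row before left it, along the tool's axes as they then stand; what a row does not reach is not made up. A row lasts 1/10 s, in which the tool goes at most 50 mm and 8.59 degrees, less where a joint would pass 70% of its speed; a pose out of reach is approached as far as the arm can. A call with a number of a shift or a turn outside -1 to 1 is refused whole. A call with a gripper value outside its range is refused whole. The fingers move at their own pace and stop on an object; "grip_force" is the grip in N (left out, the last holds). Time passes only in rows, so rows that do not move let the fingers close. It gives the time, the measured TCP pose, the force, the opening and the grip force at its end, in the units of the state.
- ctrl.get_obs(): the state, without advancing time (a new reading comes with each control period).
- ctrl.get_image(name): name is "scene" or "top" or "wrist"; returns (picture, depth): 420x560x3 uint8, red, green, blue; 420x560 float32, m along the optical axis (not along the pixel's ray), 0 where there is no reading.
- ctrl.camera_info(name): a dict with "camera_matrix" (3x3 intrinsics, pixels), "rvec" (rotation vector, rad) and "tvec" (3), from world to camera coordinates, as OpenCV has them; the wrist camera has in their place "T_tool_cam" (4x4, takes a point from camera to tool coordinates, whose origin is the TCP and whose axes are the flange's). Camera axes: x right, y down, z forward; pixel columns grow to the right and rows downward; lengths in m; the calibration is good to about 2 mm. A picture is of the moment at which its call begins: read the wrist's pose just before it. camera_info takes no time and is no camera call.
- ctrl.finish_job(): hands the job in; it is judged then, once.
The state is a dict: "t": time; "q": joint angles; "dq": joint speeds; "effort": joint torques, N m; "tool_pos": TCP position; "tool_rot": TCP orientation; "contact_force": force on the tool from outside, world axes, zero at the start; "wrist_torque": the same for the moment, N m; "opening": finger opening in m; "grip_force": force on a finger pad.
Only numpy, scipy, OpenCV 4.12 (cv2) and the standard library are available. Lean on these libraries where they do the work, as an engineer would, in place of code of your own. Each camera call takes 0.05 s, during which the arm holds its last target. There are 200 camera calls.

### The job

The cell tester rocks because one of its four feet, the one at its near right corner as seen from the robot, hangs clear of the bench. With the fingertips push the wooden wedge along the bench, thin end first, under that foot until it is snug and the tester stands level without rocking, then press down lightly on the round cap above that foot to check that it no longer gives, and move clear. Do not grip or lift the wedge, do not tip the tester or shove it out of its place, and leave the cell, the tray and the screwdriver where they are.

Things in the scene. Friction and masses are not known exactly. Their poses are not given: they have to be found in the camera images.
- tester: White instrument, 2.4 kg: housing 150 (x) x 190 (y) mm, 30 to 90 mm above the bench, cradles on it up to 117 mm. Four splayed feet at x = +-110, y = +-140 mm: rubber balls of 24 mm diameter, each under a steel cap of 32 mm, on thin bars 30 to 42 mm high. Origin: middle of the feet, at bench level; x points away from the robot. Unshimmed, 2 to 4 N down on the short foot rocks it by 0.06 rad.
- short_foot (a point): Lowest point of the rubber ball of the short foot, at x = -110, y = -140 mm of the tester (its corner nearest the robot on the robot's right). It hangs 10 mm above the bench while the tester stands level. The other three feet stand on the bench.
- foot_cap (a point): Centre of the flat top of the round steel cap (32 mm diameter) straight above the short foot, 50 mm above the bench; the place to press.
- wedge: Plain wooden wedge on the bench, 0.11 kg, 110 (x) x 60 (y) mm. Origin: middle of its underside. x points to its thin end: 3 mm thick at x = +55, rising evenly to 25 mm at the upright back face at x = -55 (10 mm thick at x = +20). It starts 140 to 190 mm right of the short foot, thin end roughly towards it. It slides at about 1 N; the push rises over a few mm as it jams under the foot.
- cell: Bystander: loose round battery cell standing on end, 21 mm diameter, 70 mm tall, origin at the centre of its underside.
- tray: Bystander: loose white divided tray, 100 x 130 x 30 mm, origin at the centre of its underside.
- driver: Bystander: loose screwdriver lying on the bench in front of the tester, about 190 mm long, origin near its middle at bench level, handle towards its -x.
Mind the look-alikes: they are no part of the job. There is more than one size of the wedge; the one meant has the size given above.

How it is judged:
On the way, in this order (a step that is already met when the one before it is completed fails the run):
1. the wedge is snug under the short foot and the tester stands level (y of short_foot in the frame of wedge between -0.024 and 0.024 m and x of short_foot in the frame of wedge between -0.03 and 0.045 m and contact force between tester and wedge above 0.3 N and angle between tester's own z axis and vertical below 0.012 rad), for 0.2 s.
2. the fingers press down on the cap above the wedged foot and the tester does not give (all of step 1 and contact force between the fingers and tester above 3 N and horizontal distance between the grasp point and foot_cap below 0.03 m), for 0.1 s.
At the end, for the whole second after the job is handed in: The wedge lies on the bench, snug under the short foot (they press on each other with more than 0.3 N, the foot within 24 mm of the wedge's centre line), the tester level within 0.012 rad, at rest and within 25 mm of where it stood; cell, tray and screwdriver within 30 mm of where they were (all of step 1 and linear speed of each of wedge, tester below 0.01 m/s and distance of tester from where it was at the start of the episode below 0.025 m and height (world z) of wedge below 0.006 m and distance of each of cell, tray, driver from where it was at the start of the episode below 0.03 m); the robot touches nothing.
It fails at once if the wedge is lifted or tipped up off the bench (height (world z) of wedge above 0.012 m or angle between wedge's own z axis and vertical above 0.3 rad).
It fails at once if the tester is tipped over, lifted or shoved out of its place (angle between tester's own z axis and vertical above 0.12 rad or height (world z) of tester above 0.02 m or distance of tester from where it was at the start of the episode above 0.04 m).
It fails at once if the tester is pressed hard (more than 45 N) (contact force between the fingers and tester above 45 N).
It fails at once if the cell, the tray or the screwdriver is moved by more than 30 mm (distance of any of cell, tray, driver from where it was at the start of the episode above 0.03 m).
It also fails if it takes over 51 s, if anything falls off the work surface, if the arm or the gripper's body presses on something with over 40 N, if the wrist force passes 120 N, or if a joint passes its speed limit or range.

## Working session

There is one attempt and no reset: what is moved stays moved. The work goes in short steps, Python scripts to look and compute and a tool call to move; the robot and the scene stay as the last step left them, time stands still between calls to the robot, and variables do not carry over. Pictures are saved under pics/ and viewed, at most 10 in all, crops included, and the job is handed in when it is done.

Besides the shell and the picture viewer there is one more tool, called after ">>>" by a JSON object that holds its "fn" and its "kwargs". jog_arm: Moves the arm, as the interface text tells. Shifts and turns lie within -1 to 1; 1 stands for 0.02 m of shift or 45 degrees of turn. Its arguments: {"type":"object","properties":{"plan":{"type":"array"},"grip_force":{"type":"number"}},"required":["plan"]}

```bash
mkdir -p pics; cat > h.py <<'E'
import numpy as np,cv2
from station import ctrl
from scipy.spatial.transform import Rotation as R
def snap(n,f):
    o=ctrl.get_obs(); im,d=ctrl.get_image(n); cv2.imwrite(f'pics/{f}.png',im[:,:,::-1]); np.savez(f'pics/{f}.npz',im=im,d=d,p=o['tool_pos'],r=o['tool_rot'],n=n)
def w(f,px,z=None):
    a=np.load(f'pics/{f}.npz'); n=str(a['n']); c=ctrl.camera_info(n); K=np.array(c['camera_matrix'])
    if n=='wrist':
        T=np.eye(4);T[:3,:3]=R.from_rotvec(a['r']).as_matrix();T[:3,3]=a['p'];T=T@np.array(c['T_tool_cam'])
    else:
        T=np.eye(4);T[:3,:3]=R.from_rotvec(np.ravel(c['rvec'])).as_matrix();T[:3,3]=np.ravel(c['tvec']);T=np.linalg.inv(T)
    out=[]
    for u,v in px:
        r=np.linalg.inv(K)@[u,v,1.]; 
        if z is None: s=a['d'][int(v),int(u)]
        else: s=(z-T[2,3])/(T[:3,:3]@r)[2]
        out.append(T[:3,:3]@(r*s)+T[:3,3])
    return np.round(np.array(out),4)
E
python3 - <<'E'
from h import *
snap('top','t0');snap('scene','s0');print(ctrl.get_obs())
E
```

```text
{'t': 0.1, 'q': array([ 1.17703531e+00,  5.32978768e-02,  1.61415785e+00, -3.51088770e-05,
        1.47601665e+00, -1.18993376e-01]), 'dq': array([ 0.00049239, -0.00097834, -0.00297872, -0.00095846,  0.00035247,
        0.00015815]), 'effort': array([ 5.65121936e-04, -3.94904029e+01, -3.71362746e+01, -8.70994472e-05,
        3.89640976e-03, -2.23730513e-05]), 'tool_pos': array([0.169362  , 0.60102384, 0.23018091]), 'tool_rot': array([-4.30181524e-01, -3.11155230e+00,  2.86967910e-03]), 'contact_force': array([ 0.30058556, -0.00382376,  0.71601162]), 'wrist_torque': array([ 0.03183671,  0.00886087, -0.04184005]), 'grip_force': 0.0, 'opening': 0.08555483842122051}
```

View pics/t0.png

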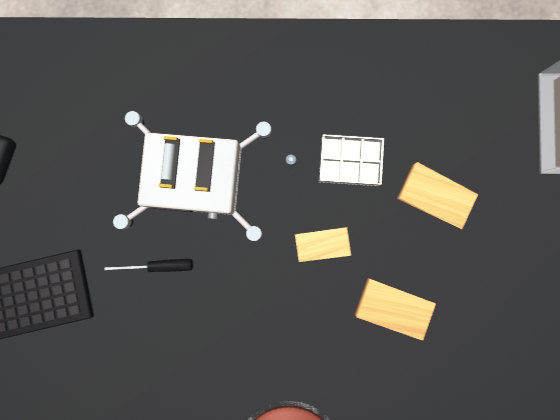

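View pics/s0.png

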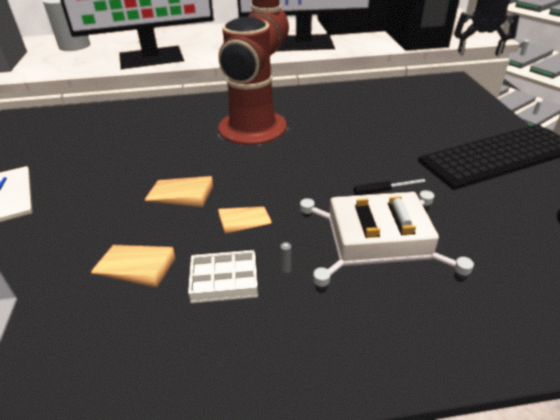

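The top view shows the short-foot cap at (254,233). Three wedges could be mistaken for each other: small at (323,245), larger at (438,195) and (395,309). I'll measure their sizes and take an enlarged crop.

```bash
python3 - <<'E'
from h import *
a=np.load('pics/t0.npz');im=a['im'];d=a['d']
hsv=cv2.cvtColor(im,cv2.COLOR_RGB2HSV);m=((hsv[...,1]>80)&(hsv[...,0]<30)&(hsv[...,2]>120)).astype(np.uint8);m[:130]=0;m[380:]=0
for c in cv2.findContours(m,0,2)[0]:
    if cv2.contourArea(c)<300: continue
    b=cv2.boxPoints(cv2.minAreaRect(c)); W=w('t0',b,.012); print(b.round(1).tolist(),W.tolist(),np.linalg.norm(W[1]-W[0]),np.linalg.norm(W[2]-W[1]))
caps=[(132.5,118.5),(263.5,129),(121,222),(254,233.5)]
print(w('t0',caps,.05)); print(w('t0',caps)); print(w('t0',[(290,159)],.07))
print(w('t0',[(302,248),(312,247),(323,245),(335,243),(345,242)]))
crop=im[140:280,210:397];cv2.imwrite('pics/c0.png',cv2.resize(crop,None,fx=4,fy=4,interpolation=2)[:,:,::-1])
E
```

```text
[[353.70001220703125, 316.20001220703125], [367.3999938964844, 277.3999938964844], [436.3999938964844, 301.79998779296875], [422.70001220703125, 340.5]] [[0.2978, -0.1332, 0.012], [0.3795, -0.1613, 0.012], [0.3322, -0.306, 0.012], [0.2513, -0.2775, 0.012]] 0.0863973379219522 0.15223462155501946
[[294.0, 233.8000030517578], [347.20001220703125, 226.39999389648438], [351.20001220703125, 255.10000610351562], [298.0, 262.5]] [[0.4685, -0.0041, 0.012], [0.4866, -0.1175, 0.012], [0.4257, -0.1266, 0.012], [0.4075, -0.0137, 0.012]] 0.11483540394843393 0.06157613173949785
[[396.20001220703125, 197.60000610351562], [414.79998779296875, 160.39999389648438], [479.6000061035156, 192.8000030517578], [461.0, 230.0]] [[0.5504, -0.2214, 0.012], [0.6315, -0.2609, 0.012], [0.564, -0.3979, 0.012], [0.484, -0.3582, 0.012]] 0.09020787105347289 0.15272606195407512
[[0.7046 0.3416 0.05  ]
 [0.686  0.0639 0.05  ]
 [0.4857 0.3562 0.05  ]
 [0.4677 0.0783 0.05  ]]
[[0.7046 0.3417 0.0497]
 [0.6869 0.0642 0.0463]
 [0.4857 0.3565 0.0491]
 [0.4677 0.0784 0.0494]]
[[0.6201 0.0071 0.07  ]]
[[ 0.4382 -0.0219  0.0032]
 [ 0.4412 -0.043   0.0129]
 [ 0.446  -0.0662  0.0151]
 [ 0.451  -0.0911  0.0201]
 [ 0.4536 -0.1117  0.024 ]]
```

View pics/c0.png

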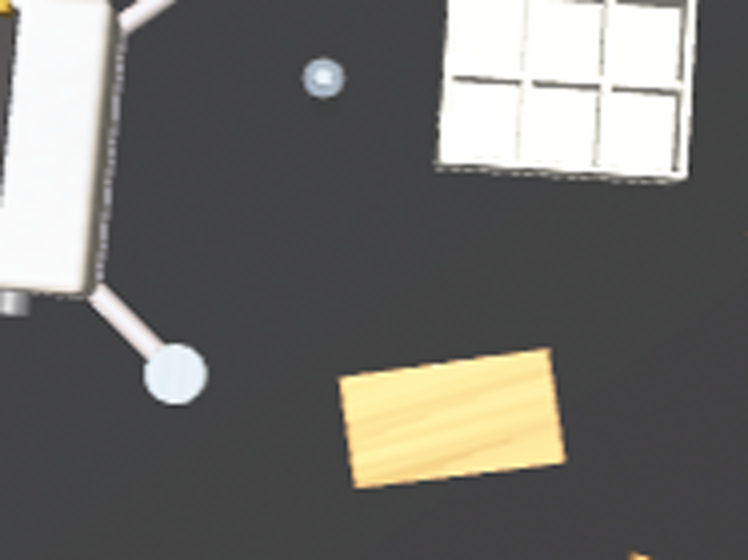

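The small wedge (110×60 mm, thin end facing the foot) is the right one. In the crop its corners are thin (340,378),(355,488) and back (549,349),(565,462), and the cap is at (175,374). I'll push its back face with two parted fingertips, with the tool turned to the heading that leads to the foot.

```bash
cat >> h.py <<'E'
def go(xy,z,head=None):
    """units in tool axes to reach world point; head: angle (deg) of tool x or -x heading, from +y toward +x"""
    o=ctrl.get_obs();M=R.from_rotvec(o['tool_rot']).as_matrix();d=np.array([*xy,z])-o['tool_pos']
    print('tcp',o['tool_pos'].round(4),'F',o['contact_force'].round(2),'op',round(o['opening'],3),'t',round(o['t'],2));print(M.round(3).tolist());print('units',(M.T@d/.02).round(2))
E
python3 - <<'E'
from h import *
f=lambda l:[(210+(u+.5)/4-.5,140+(v+.5)/4-.5) for u,v in l]
t=w('t0',f([(340,378),(355,488)]),.003);b=w('t0',f([(549,349),(565,462)]),.025);print(t,b)
t=t.mean(0);b=b.mean(0);d=t-b;print(t,b,np.degrees(np.arctan2(d[0],d[1])),np.linalg.norm(d))
go((.44,-.18),.15)
E
```

```text
[[ 0.4678 -0.0054  0.003 ]
 [ 0.4088 -0.0146  0.003 ]] [[ 0.4855 -0.1152  0.025 ]
 [ 0.4265 -0.1242  0.025 ]]
[ 0.4383 -0.01    0.003 ] [ 0.456  -0.1197  0.025 ] -9.165631224298448 0.11327568141485621
tcp [0.1694 0.601  0.2302] F [ 0.3  -0.    0.72] op 0.086 t 0.1
[[-0.962, 0.271, -0.001], [0.271, 0.962, -0.002], [0.0, -0.002, -1.0]]
units [-23.62 -33.91   4.07]
```

>>> {"fn": "jog_arm", "kwargs": {"plan": [[0, 0, 0, 0, 0, 0.19, -0.05], [0, 0, 0, 0, 0, 0.19, -0.05], [0, 0, 0, 0, 0, 0.19, -0.05], [0, 0, 0, 0, 0, 0.19, -0.05], [0, 0, 0, 0, 0, 0.19, -0.05], [0, 0, 0, 0, 0, 0.19, -0.05], [0, 0, 0, 0, 0, 0.19, -0.05], [0, 0, 0, 0, 0, 0.19, -0.05]]}}

```text
t: 0.9
tool_pos: [0.1694, 0.6012, 0.2306]
tool_rot: [2.112, 2.325, -0.002]
contact_force: [0.9, 0.9, -0.2]
opening: 0.0402
grip_force: 0.0
```

>>> {"fn": "jog_arm", "kwargs": {"plan": [[0, 0, 0, 0, 0, 0.18, -0.05], [0, 0, 0, 0, 0, 0.17, -0.05]]}}

```text
t: 1.1
tool_pos: [0.1694, 0.6012, 0.2305]
tool_rot: [2.41, 2.015, -0.002]
contact_force: [0.2, -0.8, 0.9]
opening: 0.0409
grip_force: 0.0
```

```bash
python3 - <<'E'
from h import *
go((.44,-.18),.15)
E
```

```text
tcp [0.1694 0.6012 0.2305] F [ 0.23 -0.85  0.92] op 0.041 t 1.1
[[0.177, 0.984, -0.001], [0.984, -0.177, -0.001], [-0.001, -0.0, -1.0]]
units [-36.04  20.24   4.06]
```

>>> {"fn": "jog_arm", "kwargs": {"plan": [[-1, 1, 0, 0, 0, 0, -0.53], [-1, 1, 0, 0, 0, 0, -0.53], [-1, 1, 0, 0, 0, 0, -0.53], [-1, 1, 0, 0, 0, 0, -0.53], [-1, 1, 0, 0, 0, 0, -0.53], [-1, 1, 0, 0, 0, 0, -0.53], [-1, 1, 0, 0, 0, 0, -0.53], [-1, 1, 0, 0, 0, 0, -0.53]]}}

```text
t: 1.9
tool_pos: [0.3, 0.4152, 0.2307]
tool_rot: [2.404, 2.022, -0.001]
contact_force: [-0.3, 0.5, 0.3]
opening: 0.0202
grip_force: 0.0
```

>>> {"fn": "jog_arm", "kwargs": {"plan": [[-1, 1, 0, 0, 0, 0, -0.53], [-1, 1, 0, 0, 0, 0, -0.53], [-1, 1, 0, 0, 0, 0, -0.53], [-1, 1, 0, 0, 0, 0, -0.53], [-1, 1, 0, 0, 0, 0, -0.53], [-1, 1, 0, 0, 0, 0, -0.53], [-1, 1, 0, 0, 0, 0, -0.53], [-1, 1, 0, 0, 0, 0, -0.53]]}}

```text
t: 2.7
tool_pos: [0.4301, 0.2302, 0.2308]
tool_rot: [-2.405, -2.021, 0.001]
contact_force: [0.3, 0.9, -0.2]
opening: 0.02
grip_force: 0.0
```

>>> {"fn": "jog_arm", "kwargs": {"plan": [[-1, 1, 0, 0, 0, 0, -0.53], [-1, 1, 0, 0, 0, 0, -0.53], [-1, 1, 0, 0, 0, 0, -0.53], [-1, 1, 0, 0, 0, 0, -0.53], [-1, 0, 0, 0, 0, 0, -0.53], [-1, 0, 0, 0, 0, 0, -0.53], [-1, 0, 0, 0, 0, 0, -0.53], [-1, 0, 0, 0, 0, 0, -0.53]]}}

```text
t: 3.5
tool_pos: [0.4807, 0.0591, 0.2307]
tool_rot: [-2.404, -2.021, 0.001]
contact_force: [-0.1, 0.0, -0.0]
opening: 0.02
grip_force: 0.0
```

>>> {"fn": "jog_arm", "kwargs": {"plan": [[-1, 0, 0.5, 0, 0, 0, -0.53], [-1, 0, 0.5, 0, 0, 0, -0.53], [-1, 0, 0.5, 0, 0, 0, -0.53], [-1, 0, 0.5, 0, 0, 0, -0.53], [-1, 0, 0.5, 0, 0, 0, -0.53], [-1, 0, 0.5, 0, 0, 0, -0.53], [-1, 0, 0.5, 0, 0, 0, -0.53], [-1, 0, 0.5, 0, 0, 0, -0.53]]}}

```text
t: 4.3
tool_pos: [0.4531, -0.0983, 0.1504]
tool_rot: [-2.404, -2.021, 0.001]
contact_force: [0.1, -0.6, -0.5]
opening: 0.0202
grip_force: 0.0
```

```bash
python3 - <<'E'
from h import *
go((.446,-.165),.009)
E
```

```text
tcp [ 0.4531 -0.0983  0.1504] F [ 0.07 -0.58 -0.53] op 0.02 t 4.3
[[0.172, 0.985, -0.001], [0.985, -0.172, 0.0], [0.0, -0.001, -1.0]]
units [-3.35  0.23  7.07]
```

>>> {"fn": "jog_arm", "kwargs": {"plan": [[-1, 0.1, 0, 0, 0, 0, -0.53], [-1, 0.1, 0, 0, 0, 0, -0.53], [-1, 0, 0, 0, 0, 0, -0.53], [-0.4, 0, 0.5, 0, 0, 0, -0.53], [0, 0, 1, 0, 0, 0, -0.53], [0, 0, 1, 0, 0, 0, -0.53], [0, 0, 1, 0, 0, 0, -0.53], [0, 0, 1, 0, 0, 0, -0.53]]}}

```text
t: 5.1
tool_pos: [0.4453, -0.1646, 0.0594]
tool_rot: [-2.404, -2.021, 0.0]
contact_force: [0.4, -0.1, 0.5]
opening: 0.0199
grip_force: 0.0
```

>>> {"fn": "jog_arm", "kwargs": {"plan": [[0, 0, 1, 0, 0, 0, -0.53], [0, 0, 1, 0, 0, 0, -0.53], [0, 0, 0.5, 0, 0, 0, -0.53], [0, 0, 0, 0, 0, 0, -0.53]]}}

```text
t: 5.5
tool_pos: [0.4442, -0.1641, 0.0091]
tool_rot: [-2.401, -2.019, 0.002]
contact_force: [0.0, 0.5, 0.1]
opening: 0.0203
grip_force: 0.0
```

```bash
python3 - <<'E'
from h import *
go((.446,-.165),.009)
E
```

```text
tcp [ 0.4442 -0.1641  0.0091] F [0.02 0.45 0.07] op 0.02 t 5.5
[[0.172, 0.985, -0.004], [0.985, -0.172, 0.002], [0.002, -0.004, -1.0]]
units [-0.03  0.1   0.  ]
```

>>> {"fn": "jog_arm", "kwargs": {"plan": [[0.8, 0, 0, 0, 0, 0, -0.53], [0.5, 0, 0, 0, 0, 0, -0.53], [0.3, 0, 0, 0, 0, 0, -0.53], [0.3, 0, 0, 0, 0, 0, -0.53], [0.3, 0, 0, 0, 0, 0, -0.53], [0.3, 0, 0, 0, 0, 0, -0.53], [0.3, 0, 0, 0, 0, 0, -0.53], [0.3, 0, 0, 0, 0, 0, -0.53]]}}

```text
t: 6.3
tool_pos: [0.4567, -0.104, 0.0114]
tool_rot: [2.405, 2.021, -0.0]
contact_force: [0.1, -1.7, 1.3]
opening: 0.0201
grip_force: 0.7
```

```bash
python3 - <<'E'
from h import *
snap('top','t1')
a=np.load('pics/t1.npz');cv2.imwrite('pics/c1.png',cv2.resize(a['im'][140:280,210:397],None,fx=4,fy=4,interpolation=2)[:,:,::-1])
go((.446,-.165),.009)
E
```

```text
tcp [ 0.4567 -0.1031  0.0112] F [-0.55  0.51  0.38] op 0.02 t 6.35
[[0.172, 0.985, 0.0], [0.985, -0.172, 0.001], [0.001, -0.0, -1.0]]
units [-3.14  0.01  0.11]
```

View pics/c1.png

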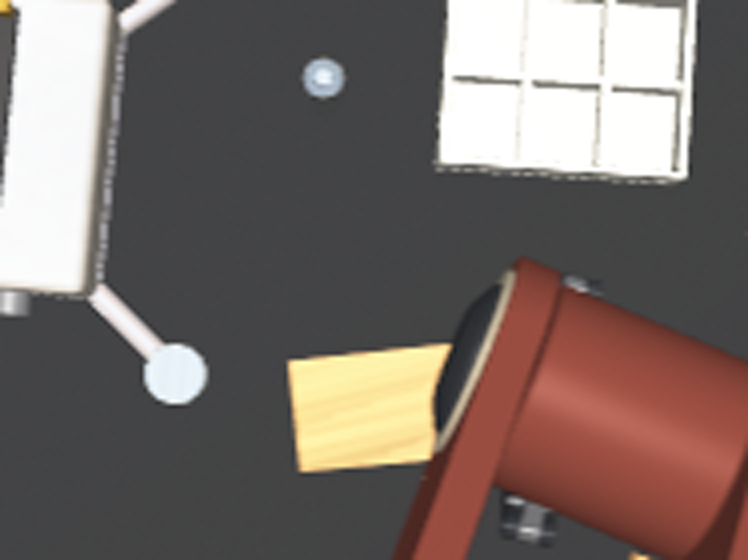

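The thin edge is now at crop (289,361)–(301,471). The wedge moved 27 mm but turned only slightly, because the push line ran almost through its centre. I'll push nearer the near corner, along +y.

>>> {"fn": "jog_arm", "kwargs": {"plan": [[-0.3, 0, 0.1, 0, 0, 0, -0.53], [0, -0.25, 0, 0, 0, 0, -0.53], [0.3, -0.05, 0, 0, 0, 0, -0.53], [0.3, -0.07, 0, 0, 0, 0, -0.53], [0.3, -0.07, 0, 0, 0, 0, -0.53], [0.3, -0.07, 0, 0, 0, 0, -0.53], [0.3, -0.07, 0, 0, 0, 0, -0.53]]}}

```text
t: 7.05
tool_pos: [0.4492, -0.078, 0.0093]
tool_rot: [2.404, 2.022, -0.0]
contact_force: [-0.6, 0.0, -0.5]
opening: 0.02
grip_force: 0.3
```

```bash
python3 - <<'E'
from h import *
snap('top','t2')
a=np.load('pics/t2.npz');cv2.imwrite('pics/c2.png',cv2.resize(a['im'][140:280,210:397],None,fx=4,fy=4,interpolation=2)[:,:,::-1])
go((.446,-.165),.009)
E
```

```text
tcp [ 0.4491 -0.0773  0.0092] F [-0.32  0.34 -0.2 ] op 0.02 t 7.1
[[0.171, 0.985, -0.0], [0.985, -0.171, 0.001], [0.001, -0.0, -1.0]]
units [-4.35  0.6   0.01]
```

View pics/c2.png

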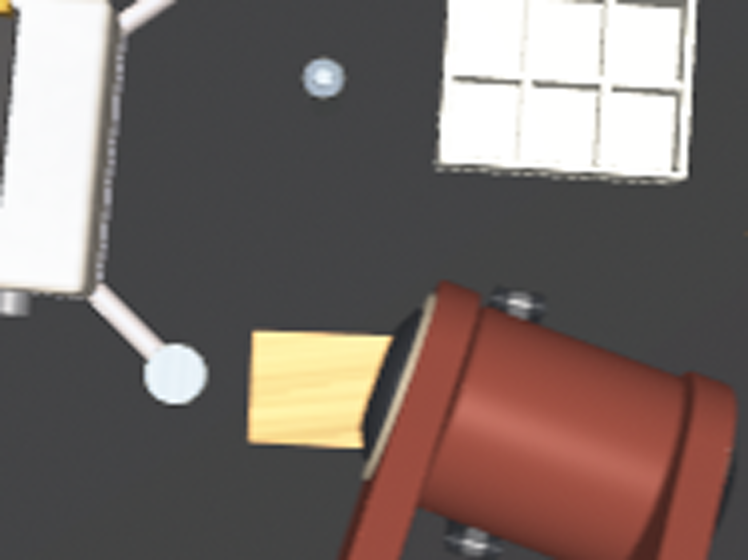

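The thin edge is now at crop (252,332)–(247,442), with the heading about +2.5° and the line through the foot about 4 mm off, which is good. I'll align the tool flush with the back face and push straight.

>>> {"fn": "jog_arm", "kwargs": {"plan": [[-0.5, 0, 0, 0, 0, 0, -0.53], [0, 0.45, 0, 0, 0, -0.17, -0.3], [0, 0, 0, 0, 0, 0, -0.3], [0, 0, 0, 0, 0, 0, -0.3]]}}

```text
t: 7.5
tool_pos: [0.4564, -0.0905, 0.0094]
tool_rot: [-2.268, -2.174, 0.0]
contact_force: [-0.9, -1.2, -0.4]
opening: 0.03
grip_force: 0.0
```

```bash
python3 - <<'E'
from h import *
print(w('t2',[(272,236.4)],.003))
go((.459,-.0795),.009)
E
```

```text
[[0.4618 0.0435 0.003 ]]
tcp [ 0.4564 -0.0905  0.0094] F [-0.88 -1.15 -0.35] op 0.03 t 7.5
[[0.042, 0.999, -0.0], [0.999, -0.042, -0.0], [-0.0, -0.0, -1.0]]
units [0.55 0.11 0.02]
```

>>> {"fn": "jog_arm", "kwargs": {"plan": [[0.4, 0.05, 0, 0, 0, 0, -0.3], [0.4, 0.05, 0, 0, 0, 0, -0.3], [0.4, 0, 0, 0, 0, 0, -0.3], [0.4, 0, 0, 0, 0, 0, -0.3], [0.4, 0, 0, 0, 0, 0, -0.3], [0.4, 0, 0, 0, 0, 0, -0.3], [0.4, 0, 0, 0, 0, 0, -0.3], [0.3, 0, 0, 0, 0, 0, -0.3]]}}

```text
t: 8.3
tool_pos: [0.4608, -0.0274, 0.0093]
tool_rot: [-2.264, -2.178, 0.0]
contact_force: [0.4, -1.0, 0.3]
opening: 0.0297
grip_force: 0.3
```

>>> {"fn": "jog_arm", "kwargs": {"plan": [[0.1, 0, 0, 0, 0, 0, -0.3], [0.1, 0, 0, 0, 0, 0, -0.3], [0, 0, 0, 0, 0, 0, -0.3]]}}

```text
t: 8.6
tool_pos: [0.461, -0.024, 0.0093]
tool_rot: [-2.264, -2.177, -0.0]
contact_force: [-0.1, -0.3, 0.7]
opening: 0.0297
grip_force: 0.0
```

```bash
python3 - <<'E'
from h import *
snap('top','t3')
a=np.load('pics/t3.npz');cv2.imwrite('pics/c3.png',cv2.resize(a['im'][140:280,210:397],None,fx=4,fy=4,interpolation=2)[:,:,::-1])
go((.459,-.0095),.009)
E
```

```text
tcp [ 0.4611 -0.0242  0.0093] F [ 0.46 -0.01  0.4 ] op 0.03 t 8.65
[[0.039, 0.999, 0.0], [0.999, -0.039, 0.0], [0.0, 0.0, -1.0]]
units [ 0.73 -0.13  0.02]
```

View pics/c3.png

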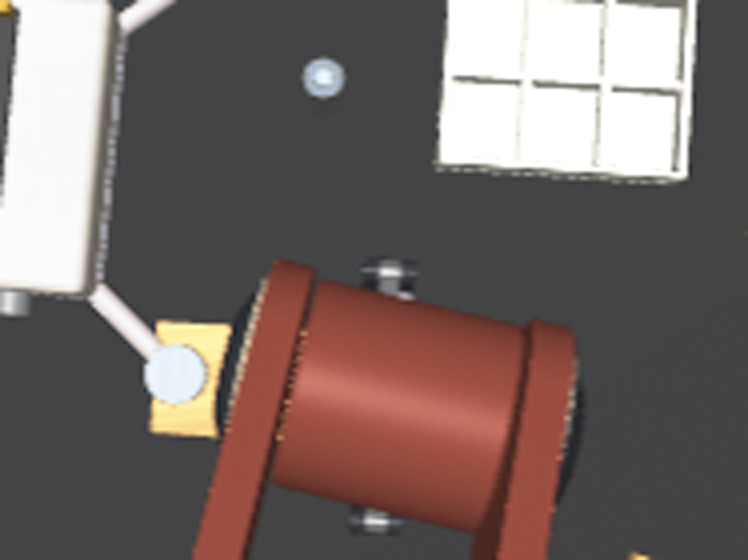

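The wedge is entering centred under the cap, with its thin edge at x≈153 and spanning rows 321–436. I'll push the remaining ~19 mm, slowly towards the end.

>>> {"fn": "jog_arm", "kwargs": {"plan": [[0.15, 0, 0, 0, 0, 0, -0.3], [0.15, 0, 0, 0, 0, 0, -0.3], [0.15, 0, 0, 0, 0, 0, -0.3], [0.15, 0, 0, 0, 0, 0, -0.3], [0.05, 0, 0, 0, 0, 0, -0.3], [0.05, 0, 0, 0, 0, 0, -0.3]]}}

```text
t: 9.25
tool_pos: [0.4616, -0.0101, 0.0094]
tool_rot: [2.264, 2.178, -0.0]
contact_force: [-1.3, -1.9, 0.9]
opening: 0.0298
grip_force: 0.6
```

>>> {"fn": "jog_arm", "kwargs": {"plan": [[0.05, 0, 0, 0, 0, 0, -0.3], [0.05, 0, 0, 0, 0, 0, -0.3]]}}

```text
t: 9.45
tool_pos: [0.4617, -0.0082, 0.0094]
tool_rot: [2.264, 2.177, -0.0]
contact_force: [0.0, -2.1, 0.8]
opening: 0.0298
grip_force: 0.9
```

>>> {"fn": "jog_arm", "kwargs": {"plan": [[0.05, 0, 0, 0, 0, 0, -0.3], [0.05, 0, 0, 0, 0, 0, -0.3]]}}

```text
t: 9.65
tool_pos: [0.4618, -0.0067, 0.0094]
tool_rot: [2.263, 2.177, -0.001]
contact_force: [0.0, -4.1, 0.6]
opening: 0.0301
grip_force: 2.4
```

>>> {"fn": "jog_arm", "kwargs": {"plan": [[0.05, 0, 0, 0, 0, 0, -0.3], [0, 0, 0, 0, 0, 0, -0.3]]}}

```text
t: 9.85
tool_pos: [0.4618, -0.0058, 0.0094]
tool_rot: [2.263, 2.177, -0.002]
contact_force: [0.3, -5.4, 1.1]
opening: 0.0298
grip_force: 2.6
```

>>> {"fn": "jog_arm", "kwargs": {"plan": [[0.05, 0, 0, 0, 0, 0, -0.3], [0, 0, 0, 0, 0, 0, -0.3]]}}

```text
t: 10.05
tool_pos: [0.4619, -0.0051, 0.0094]
tool_rot: [2.263, 2.177, -0.002]
contact_force: [-0.1, -6.1, 0.5]
opening: 0.0298
grip_force: 3.3
```

```bash
python3 - <<'E'
from h import *
snap('top','t3')
print(w('t3',[(132.5,118.5),(263.5,129),(121,222),(254,233.5)]))
a=np.load('pics/t3.npz');b=np.load('pics/t0.npz');y=[cv2.cvtColor(k['im'],cv2.COLOR_RGB2GRAY)[100:250,100:242].astype(np.float32) for k in (b,a)]
print(cv2.phaseCorrelate(*y))
go((.459,-.0095),.009)
E
```

```text
[[0.7048 0.3419 0.0492]
 [0.6866 0.0641 0.0476]
 [0.4858 0.3566 0.0488]
 [0.47   0.0531 0.3181]]
((-0.06234281195501978, -0.08460065159567876), 0.9877580248868024)
tcp [ 0.4619 -0.0052  0.0094] F [-0.79 -6.39  1.04] op 0.03 t 10.1
[[0.039, 0.999, 0.0], [0.999, -0.039, -0.002], [-0.002, 0.0, -1.0]]
units [-0.22 -0.14  0.02]
```

The push force holds at 6 N, so the wedge is snug, and the tester hasn't moved. I'll back off, rise, close the fingers and go above the cap.

>>> {"fn": "jog_arm", "kwargs": {"plan": [[-0.3, 0, 0, 0, 0, 0, -0.3], [-0.7, 0, 0, 0, 0, 0, -0.3], [0, 0, -1, 0, 0, 0, -1], [0, 0, -1, 0, 0, 0, -1], [0, 0, -1, 0, 0, 0, -1], [0, 0, -1, 0, 0, 0, -1], [0, 0, 0, 0, 0, 0, -1]]}}

```text
t: 10.8
tool_pos: [0.4631, -0.0243, 0.0922]
tool_rot: [2.262, 2.174, 0.007]
contact_force: [0.0, -0.0, 0.6]
opening: -0.0
grip_force: 0.0
```

```bash
python3 - <<'E'
from h import *
go((.466,.077),.06)
E
```

```text
tcp [ 0.4631 -0.0243  0.0922] F [ 0.01 -0.    0.58] op -0.0 t 10.8
[[0.039, 0.999, 0.006], [0.999, -0.039, -0.0], [0.0, 0.006, -1.0]]
units [ 5.07 -0.07  1.61]
```

>>> {"fn": "jog_arm", "kwargs": {"plan": [[1, 0, 0, 0, 0, 0, -1], [1, 0, 0, 0, 0, 0, -1], [1, 0, 0, 0, 0, 0, -1], [1, 0, 0, 0, 0, 0, -1], [1, 0, 0.4, 0, 0, 0, -1], [0, 0, 0.6, 0, 0, 0, -1], [0, 0, 0.5, 0, 0, 0, -1], [0, 0, 0, 0, 0, 0, -1]]}}

```text
t: 11.6
tool_pos: [0.4627, 0.0752, 0.0564]
tool_rot: [-2.262, -2.174, 0.006]
contact_force: [-0.3, 0.5, -0.6]
opening: -0.0001
grip_force: 0.0
```

```bash
python3 - <<'E'
from h import *
snap('wrist','w1');snap('scene','s1')
a=np.load('pics/s1.npz')['im'];cv2.imwrite('pics/s1c.png',np.hstack([cv2.resize(a[160:300,190:450],(520,280)),np.load('pics/w1.npz')['im'][::2,::2][:,:280]])[:,:,::-1] if 0 else np.hstack([cv2.resize(a[170:270,230:370],(420,300),interpolation=2),cv2.resize(np.load('pics/w1.npz')['im'],(380,300))])[:,:,::-1])
go((.466,.077),.05)
E
```

```text
tcp [0.4644 0.0751 0.0584] F [ 0.02 -1.06 -0.3 ] op -0.0 t 11.7
[[0.04, 0.999, -0.002], [0.999, -0.04, -0.0], [-0.0, -0.002, -1.0]]
units [0.1  0.08 0.42]
```

View pics/s1c.png

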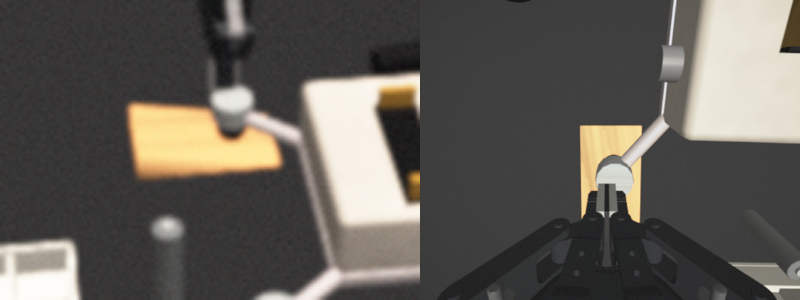

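The shut fingertips are over the cap (right half ~(613,180)). The wedge lies centred under the foot. I'll press gently.

>>> {"fn": "jog_arm", "kwargs": {"plan": [[0, 0, 0.15, 0, 0, 0, -1], [0, 0, 0.15, 0, 0, 0, -1], [0, 0, 0.1, 0, 0, 0, -1], [0, 0, 0, 0, 0, 0, -1]]}}

```text
t: 12.1
tool_pos: [0.4648, 0.0756, 0.0511]
tool_rot: [-2.265, -2.177, 0.0]
contact_force: [0.1, -0.0, -0.6]
opening: -0.0
grip_force: 0.0
```

>>> {"fn": "jog_arm", "kwargs": {"plan": [[0, 0, 0.07, 0, 0, 0, -1], [0, 0, 0, 0, 0, 0, -1]]}}

```text
t: 12.3
tool_pos: [0.4649, 0.0758, 0.0498]
tool_rot: [-2.264, -2.178, 0.0]
contact_force: [0.6, 1.1, -0.6]
opening: -0.0005
grip_force: 0.0
```

>>> {"fn": "jog_arm", "kwargs": {"plan": [[0, 0, 0.05, 0, 0, 0, -1], [0, 0, 0, 0, 0, 0, -1]]}}

```text
t: 12.5
tool_pos: [0.465, 0.0758, 0.0496]
tool_rot: [-2.264, -2.178, 0.001]
contact_force: [-3.3, -1.3, 6.4]
opening: -0.0002
grip_force: 2.5
```

>>> {"fn": "jog_arm", "kwargs": {"plan": [[0, 0, 0.03, 0, 0, 0, -1], [0, 0, 0, 0, 0, 0, -1]]}}

```text
t: 12.7
tool_pos: [0.4651, 0.0757, 0.0496]
tool_rot: [-2.264, -2.178, 0.001]
contact_force: [-4.7, -0.2, 8.6]
opening: -0.0001
grip_force: 4.2
```

It holds firm at 8.6 N without giving. I'll hold briefly, then move clear.

>>> {"fn": "jog_arm", "kwargs": {"plan": [[0, 0, 0, 0, 0, 0, -1], [0, 0, 0, 0, 0, 0, -1], [0, 0, -0.3, 0, 0, 0, -1], [0, 0, -0.7, 0, 0, 0, -1], [0, 0, -1, 0, 0, 0, -1], [0, 0, -1, 0, 0, 0, -1], [0, 0, -1, 0, 0, 0, -1], [0, 0, -1, 0, 0, 0, -1]]}}

```text
t: 13.5
tool_pos: [0.4651, 0.0758, 0.1502]
tool_rot: [2.264, 2.177, 0.002]
contact_force: [-0.4, 0.3, -0.6]
opening: 0.0
grip_force: 0.0
```

>>> {"fn": "jog_arm", "kwargs": {"plan": [[-1, 0, -1, 0, 0, 0, -1], [-1, 0, 0, 0, 0, 0, -1], [-1, 0, 0, 0, 0, 0, -1], [-1, 0, 0, 0, 0, 0, -1], [-1, 0, 0, 0, 0, 0, -1], [-1, 0, 0, 0, 0, 0, -1], [-1, 0, 0, 0, 0, 0, -1], [-1, 0, 0, 0, 0, 0, -1]]}}

```text
t: 14.3
tool_pos: [0.4588, -0.085, 0.1694]
tool_rot: [2.264, 2.177, 0.001]
contact_force: [0.2, 0.3, 0.1]
opening: -0.0001
grip_force: 0.0
```

```bash
python3 - <<'E'
from h import *
snap('top','t5');snap('scene','s5')
a=np.load('pics/t5.npz')['im'];s=np.load('pics/s5.npz')['im']
cv2.imwrite('pics/c5.png',np.hstack([cv2.resize(a[90:290,90:290],(400,400),interpolation=2),cv2.resize(s[150:300,260:410],(400,400),interpolation=2)])[:,:,::-1])
print(w('t5',[(132.5,118.5),(263.5,129),(121,222),(254,233.5)]))
E
```

```text
[[0.7054 0.3428 0.0469]
 [0.687  0.0642 0.0457]
 [0.4858 0.3573 0.0474]
 [0.4677 0.0785 0.0487]]
```

View pics/c5.png

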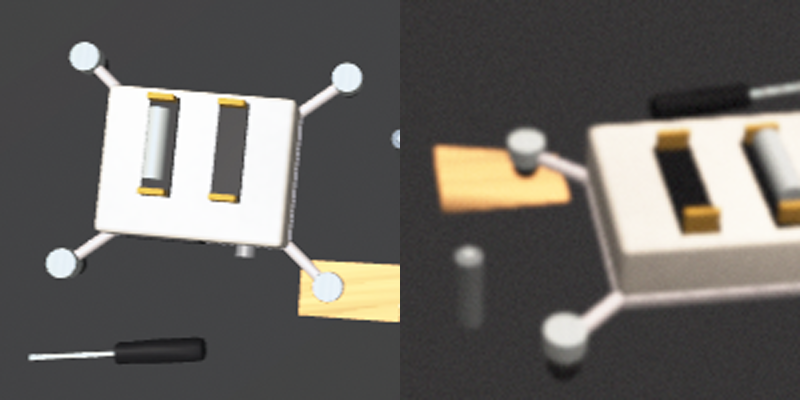

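The wedge is in place: thin edge at (299,290), cap at (327,287). The tester, cell and screwdriver haven't moved. Handing in.

```bash
python3 -c "
from h import *
print(ctrl.finish_job())"
```

```text
the job is handed in; nothing more can be done
None
```

I pushed the wedge under the short foot until it was snug, and the cap held firm when pressed with about 8.6 N. The tester showed no measurable movement in the images, the arm is clear and the job is handed in; the result hasn't been reported back.

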